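# Clear the cup and hold the drying box open

## Robot

A 6-joint arm with a two-finger parallel gripper is mounted at the origin on the work surface. World frame = base frame: x ahead of the robot, y to its left, z up, the work surface at z = 0. Lengths are in m, angles in degrees, forces in N, time in s.
With the tool pointing down it reaches from about 0.375 to 0.9 m from the base axis. Payload 3.1 kg.
Tool frame: the origin (TCP) lies at the very end of the fingers, on their centre line; the grasp point (between the pads) lies 19 mm behind it (bot.tcp_to_grasp is the distance from the TCP to the grasp point, in m); z points along the fingers, y is the line along which they close (so a half turn about z gives the same grasp; the last joint's range is limited). The gripper opens to 87 mm and grips with 3 to 60 N. Pads are 19 mm wide; open, the fingers measure 117 mm over their backs; the gripper's body (75 mm by 190 mm) begins 51 mm behind the grasp point.
Start: joints at [58.7, 30.224, 82.088, -0, 67.689, -10.227], TCP at [0.225, 0.583, 0.223] pointing down, gripper open.
Joint ranges: [-176.69, 176.69], [-43.24, 126.21], [12.49, 139.97], [-82, 262], [0, 151.66], [-163.58, 163.58]. Speed limits (degrees/s): [159.86, 159.86, 180, 180, 180, 180].

## Interface

Orientations are given as a 3x3 rotation matrix whose columns are the frame's x, y, z axes.
In Python, from rig import telemetry, capture, camera_info, job, bot gives the robot as it stands. The module is installed in compiled form; this text tells all that it offers.
- The arm moves only by the tool carry_out, never from a script. Its argument "deltas" is a list that holds one entry, the list of rows, each a list of 7 numbers: the shift along the tool's x, y, z scaled (see below), then the turn, a rotation vector about the tool's x, y, z scaled (see below), then the closure, from -1 (fully open) to 1 (shut). In form: [[[dx, dy, dz, ax, ay, az, claw], ...]]. A call has exactly 10 rows; each row is the pose to reach, as a shift and turn from the pose commanded when the call began, along the tool's axes at that moment, turning the shorter way round; what a row does not reach only later rows make up. The controller multiplies each number of a shift by 15 cm and each number of a turn by 360 degrees. A row lasts 1/12 s, in which the tool goes at most 41.7 mm and 7.16 degrees, less where a joint would pass 70% of its speed; a pose out of reach is approached as far as the arm can. A call with a number of a shift or a turn outside -1 to 1 is refused whole. A call with a gripper value outside its range is refused whole. The fingers move at their own pace and stop on an object; the grip force is fixed at half the most. Time passes only in rows, so rows that repeat a pose let the fingers close, or fill a call up. It gives the time, the measured TCP pose, the force, the opening and the grip force at its end, in the units of the state.
- telemetry.read_state(): the state, without advancing time (a new reading comes with each control period).
- capture(name): name is "scene" or "top"; returns the picture (480x640x3 uint8, red, green, blue); there is no depth.
- camera_info(name): a dict with "mtx" (3x3 intrinsics, pixels), "cam_to_world" (4x4, takes a point from camera to world coordinates). Camera axes: x right, y down, z forward; pixel columns grow to the right and rows downward; lengths in m; the calibration is good to about 2 mm. A picture is of the moment at which its call begins. camera_info takes no time and is no camera call.
- job.hand_in(): hands the job in; it is judged then, once.
The state is a dict: "time_s": time; "joint_positions": joint angles; "qvel": joint speeds; "tau": joint torques, N m; "position": TCP position; "tcp_rot": TCP orientation; "force": force on the tool from outside, world axes, zero at the start; "moment": the same for the moment, N m; "opening": opening from 0.0 (shut) to 1.0 (fully open); "grasp_force": force on a finger pad.
Only numpy, scipy, OpenCV 4.12 (cv2) and the standard library are available. Lean on these libraries where they do the work, as an engineer would, in place of code of your own. Each camera call takes 0.05 s, during which the arm holds its last target. There are 200 camera calls.

## Task

The primed fish in the drying box are to be looked over, but a rinsed orange cup lies on the lid: pick it up, turn it mouth down and lower it over the white drying peg, letting go only when its rim is down on the stand's base. Then raise the blue lid by 45 degrees from closed and keep holding it there: finish with the gripper still holding the lid steady at that angle, since it falls shut if let go. Leave everything else on the table alone.

Things in the scene. Friction and masses are not known exactly. Their poses are not given: they have to be found in the camera images.
- dry_box: open-topped wooden drying box, 200 mm (its x) by 260 mm (its y), 90 mm high, fixed to the table; origin at the centre of its underside, z up. Its +x side carries the lid's hinge, its -x side (towards the robot) is the front. Three primed fish lie inside
- lid (a joint): angle of the blue wooden lid above closed: 0 is closed (flat), grows as the front edge rises, stop at 1.4 rad; 45 degrees is 0.785 rad. The hinge is free and has no spring or stay: the lid (about 0.45 kg, 212 by 272 mm, 10 mm thick) falls shut when let go from any angle
- lid_hinge (a point): middle of the hinge line, at the top of the box's +x wall (90 mm above the table); the hinge line runs along the box's y. The point turns with the lid: at 0 its axes are the box's. The closed lid's top face is 10 mm above this point
- lid_handle (a point): middle of the yellow bar handle on the lid: a round bar 12 mm thick and 110 mm long along the box's y, its centre 45 mm above the lid's top face, on two 12 mm steel posts at its ends. It lies 172 mm from the hinge towards the front and 55 mm above the hinge point when closed, and turns with the lid. It can be pinched across from above, and a round bar turns within the pads
- cup: empty orange rigid plastic tumbler, 60 mm outside diameter, 100 mm long, wall 3.5 mm, about 90 g. Origin on its axis half way along; its own y axis points along the axis out of the open mouth. At the start it lies on its side on the closed lid between two low battens (6 mm high) 65 mm from the hinge, mouth towards the box's +y side
- cup_mouth (a point): centre of the cup's open rim, 50 mm from the cup's origin along the cup's y
- stand: drying stand fixed to the table: dark wooden base 110 by 110 mm, 15 mm high, with one upright white peg in its middle; origin at the centre of the base's underside, z up
- peg_foot (a point): centre of the peg at the top face of the stand's base (15 mm above the table). The peg is 34 mm thick and rises 70 mm above this point, its top tapering to 16 mm over the last 15 mm. A cup fully home rests with its rim on the base around this point, with 9.5 mm play all round the peg
- paint_pot: small closed green paint pot with white cap, 54 mm across, 60 mm high; origin at the centre of its underside, z up. Bystander, may stand where the peg stand would otherwise be
- primer_can: white and blue tin can of primer, 108 mm across, 124 mm high; origin at the centre of its underside. Bystander
- water_jar: empty clear glass jar, 72 mm across, 100 mm high; origin at the centre of its underside. Bystander
- bird_blue: blue carved bird on a steel rod and round wooden foot 68 mm across, about 160 mm long, 105 mm high; origin at the centre of its underside. Bystander
- bird_coral: coral carved bird, same size as the blue one; origin at the centre of its underside. Bystander
- fish_large: flat white wooden fish, about 120 mm long, 16 mm thick, lying flat; origin under its middle. Bystander
- fish_small: flat yellow wooden fish, about 90 mm long, 16 mm thick, lying flat; origin under its middle. Bystander
Things that resemble listed ones, but are neither listed nor needed, are in the scene too. Leave any pink or purple look-alike of the cup alone.

How it is judged:
By the outcome, as a careful person would: the job done as asked, in the order asked, and still so for the second after the job is handed in, while the arm keeps its last pose, push and grip.
It also fails if it takes over 51 s, if anything falls off the work surface, if the arm or the gripper's body presses on something with over 40 N, if the wrist force passes 120 N, or if a joint passes its speed limit or range.

## Working session

There is one attempt and no reset: what is moved stays moved. The work goes in short steps, Python scripts to look and compute and a tool call to move; the robot and the scene stay as the last step left them, time stands still between calls to the robot, and variables do not carry over. Pictures are saved under pics/ and viewed, at most 10 in all, crops included, and the job is handed in when it is done.

Besides the shell and the picture viewer there is one more tool, called after ">>>" in YAML: its name, and indented under it one key for each argument. carry_out: Moves the arm, as the interface text tells. Its arguments: {"type":"object","properties":{"deltas":{"type":"array","items":{"type":"array","items":{"type":"array","items":{"type":"number"}}}}},"required":["deltas"]}

```bash
mkdir -p pics
python3 - <<'E'
from rig import telemetry, capture, camera_info, bot
import cv2, numpy as np
np.set_printoptions(precision=4,suppress=True)
for n in("scene","top"):
    cv2.imwrite(f"pics/{n}0.png",capture(n)[:,:,::-1]); c=camera_info(n); print(n,np.array(c["mtx"]),np.array(c["cam_to_world"]))
s=telemetry.read_state(); print(s)
E
```

```text
scene [[445.6891   0.     323.1921]
 [  0.     445.6891 234.717 ]
 [  0.       0.       1.    ]] [[-0.7778  0.3893 -0.4934  0.9816]
 [ 0.6285  0.4757 -0.6154  0.6669]
 [-0.0049 -0.7888 -0.6147  0.7234]
 [ 0.      0.      0.      1.    ]]
top [[473.0318   0.     310.8616]
 [  0.     473.0318 232.9486]
 [  0.       0.       1.    ]] [[ 0.0284 -0.969   0.2454  0.2479]
 [-0.9996 -0.0278  0.0061  0.0441]
 [ 0.0009 -0.2454 -0.9694  1.2175]
 [ 0.      0.      0.      1.    ]]
{'time_s': 0.1, 'joint_positions': array([ 58.6988,  30.2743,  82.1498,  -0.0026,  67.6895, -10.2302]), 'qvel': array([-0.0507, -0.1787, -0.1175,  0.0053,  0.0359, -0.0285]), 'tau': array([ -0.0005, -44.098 , -17.7149,   0.0635,   0.0534,  -0.0001]), 'position': array([0.2244, 0.5826, 0.2217]), 'tcp_rot': array([[-0.9331,  0.3595, -0.001 ],
       [ 0.3595,  0.9331, -0.0017],
       [ 0.0003, -0.002 , -1.    ]]), 'force': array([-0.9778, -0.9769,  0.3624]), 'moment': array([-0.0135,  0.0046,  0.0029]), 'grasp_force': 0.0, 'opening': 1.0001998677712025}
```

View pics/scene0.png

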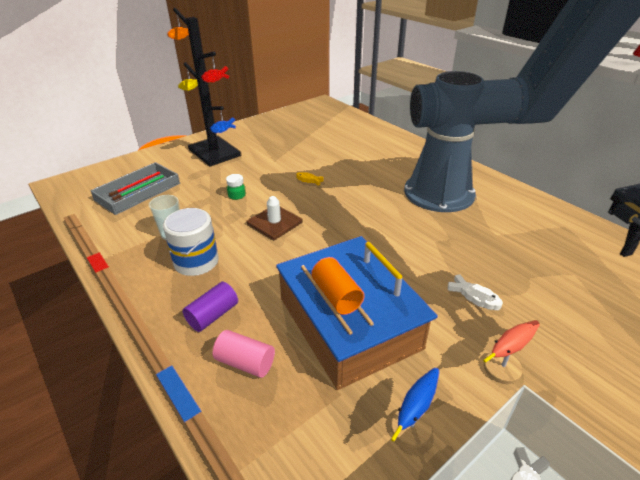

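View pics/top0.png

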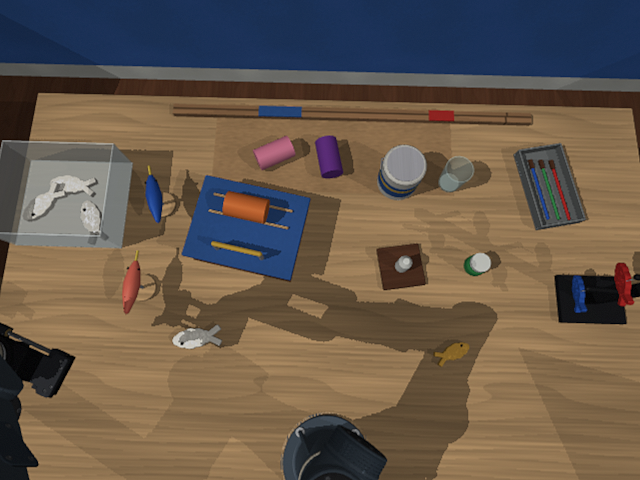

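Both views show the closed blue lid with the cup and yellow bar (scene ≈ (337,285) and (383,260); top ≈ (245,208) and (238,249)). The stand with its white peg is at scene (274,212), top (404,264). I'll enlarge both.

Run:
```python
import cv2
a=cv2.imread("pics/scene0.png"); b=cv2.imread("pics/top0.png")
cv2.imwrite("pics/c1.png",cv2.resize(a[185:385,240:440],None,fx=3,fy=3,interpolation=cv2.INTER_CUBIC))
cv2.imwrite("pics/c2.png",cv2.resize(b[165:300,175:435],None,fx=3,fy=3,interpolation=cv2.INTER_CUBIC))
```

```text
(no output)
```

View pics/c1.png

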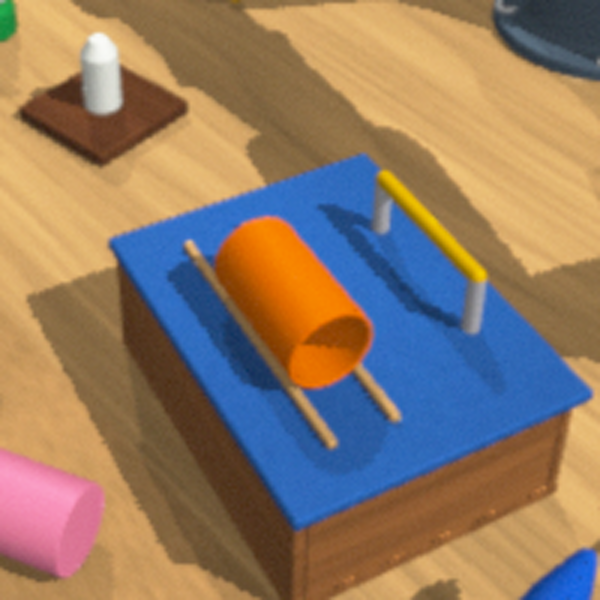

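View pics/c2.png

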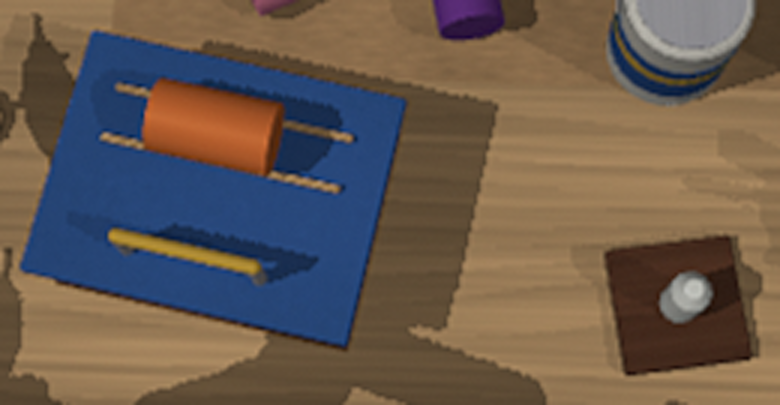

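```bash
cat > h.py <<'E'
import numpy as np
from rig import camera_info
np.set_printoptions(precision=4,suppress=True)
C={n:camera_info(n) for n in("scene","top")}
def proj(n,P):
    c=C[n]; M=np.linalg.inv(np.array(c["cam_to_world"])); p=np.array(c["mtx"])@(M[:3,:3]@np.asarray(P,float).T+M[:3,3:]); return (p[:2]/p[2]).T
def ray(n,uv):
    c=C[n]; T=np.array(c["cam_to_world"]); d=T[:3,:3]@np.linalg.solve(np.array(c["mtx"]),[*uv,1]); return T[:3,3],d/np.linalg.norm(d)
def tri(a,b):
    A=0;B=0
    for n,uv in(("scene",a),("top",b)):
        o,d=ray(n,uv); Q=np.eye(3)-np.outer(d,d); A=A+Q;B=B+Q@o
    P=np.linalg.solve(A,B); return P
s=lambda x,y:(x/3+240-.33,y/3+185-.33)
t=lambda x,y:(x/3+175-.33,y/3+165-.33)
E
python3 - <<'E'
from h import *
from scipy.optimize import least_squares
obs=dict(lidA=(s(110,243),t(405,98)),lidB=(s(363,155),t(347,349)),lidC=(s(592,395),t(22,270)),lidD=(s(297,525),t(97,31)),
h1=(s(383,175),t(262,268)),h2=(s(483,275),t(113,235)),
b1=(s(22,112),t(737,237)),b2=(s(187,105),t(626,374)),b3=(s(102,162),t(605,251)),peg=(s(97,38),t(694,288)),
mouth=(s(331,350),t(150,110)),cend=(s(250,255),t(273,137)))
for k,(a,b) in obs.items():
    P=tri(a,b); print(k,P,"err",proj("scene",[P])[0]-a,proj("top",[P])[0]-b)
# model fit lid: params hinge x,y,yaw,z(top)
L={'lidA':(.0,-.136),'lidB':(-.212,-.136),'lidC':(-.212,.136),'lidD':(.0,.136)}
def pts(p):
    x,y,w,z,e=p;c,s_=np.cos(w),np.sin(w);q=[]
    for k,(u,v) in L.items(): q.append((k,[x+c*(u+e)-s_*v,y+s_*(u+e)+c*v,z]))
    for k,v in(('h1',-.055),('h2',.055)):
        q.append((k,[x-.172*c-s_*v,y-.172*s_+c*v,z+.045]))
    return q
f=lambda p:np.concatenate([np.r_[proj("scene",[P])[0]-obs[k][0],proj("top",[P])[0]-obs[k][1]] for k,P in pts(p)])
r=least_squares(f,[.7,.2,-.2,.1,0]);print("lid hinge x y yaw ztop e",r.x,np.degrees(r.x[2]),np.abs(r.fun).max(),r.fun)
B={'b1':(.055,-.055),'b2':(-.055,.055),'b3':(.055,.055)}
def g(p):
    x,y,w,z=p;c,s_=np.cos(w),np.sin(w);o=[]
    for k,(u,v) in list(B.items())+[('peg',(0,0))]:
        P=[x+c*u-s_*v,y+s_*u+c*v,z+(.07 if k=='peg' else 0)]
        o+=[proj("scene",[P])[0]-obs[k][0],proj("top",[P])[0]-obs[k][1]]
    return np.concatenate(o)
r=least_squares(g,[.5,-.15,.1,.015]);print("stand",r.x,r.fun)
E
```

```text
lidA [0.622  0.0577 0.0963] err [-0.6833 -0.1486] [-0.401   0.4315]
lidB [0.4132 0.0962 0.0938] err [0.3944 0.0556] [ 0.289  -0.2491]
lidC [0.4686 0.362  0.0943] err [-0.4061 -0.0423] [-0.265   0.1646]
lidD [0.6739 0.3193 0.095 ] err [-1.2739 -0.2199] [-0.6677  0.5493]
h1 [0.4647 0.1642 0.1437] err [-1.0703 -0.1508] [-0.7453  0.6138]
h2 [0.4874 0.2798 0.1472] err [-0.7229 -0.0831] [-0.4789  0.3415]
b1 [ 0.5312 -0.2345  0.003 ] err [-1.4796 -0.3981] [-1.0468  1.1886]
b2 [ 0.4104 -0.1379  0.0082] err [-0.0389 -0.0081] [-0.0296  0.0301]
b3 [ 0.5168 -0.12    0.0068] err [-0.4672 -0.1076] [-0.3212  0.3467]
peg [ 0.4718 -0.1824  0.0837] err [-0.0163 -0.0041] [-0.0121  0.0134]
mouth [0.5944 0.26   0.1346] err [0.0367 0.0057] [ 0.0215 -0.0178]
cend [0.5762 0.1606 0.1307] err [0.2365 0.0416] [ 0.144  -0.1342]
lid hinge x y yaw ztop e [ 0.644   0.1889 -0.1966  0.0967  0.0044] -11.266057223114887 2.5386585532953063 [-1.4244 -1.0726  0.833   0.513   0.2063 -0.8535  0.3019 -0.6995  0.6891
 -1.0771 -0.9009  0.6324 -0.8821  0.311  -1.6204 -0.077   0.3745  1.6439
 -2.5387  0.7943 -1.8622  0.7943  1.4126  1.4588]
stand [ 0.4708 -0.1842  0.141   0.0081] [-1.5957 -1.0599 -1.995   0.0278  0.5673 -0.1375 -0.2116  0.6974 -1.1887
 -0.7551  0.4983 -0.0409  0.0964  1.3796  0.2495  0.8651]
```

```bash
cat >> h.py <<'E'
from scipy.spatial.transform import Rotation as Ro
from rig import telemetry, bot
W=np.radians(-11.27); BX=np.array([np.cos(W),np.sin(W),0]); BY=np.array([-np.sin(W),np.cos(W),0]); Z=np.array([0,0,1.])
def grip(lean=0,head=None):      # tool y along box x, leaning so that z points partly to +box y
    a=np.radians(lean); z=np.sin(a)*BY-np.cos(a)*Z; return np.c_[np.cross(BX,z),BX,z]
def go(g,R,st=None):
    "delta (scaled) from measured pose to grasp point g with orientation R"
    s=st or telemetry.read_state(); R0=np.array(s["tcp_rot"]); p=np.asarray(g)+R[:,2]*bot.tcp_to_grasp
    d=R0.T@(p-s["position"])/.15; v=Ro.from_matrix(R0.T@R).as_rotvec()/(2*np.pi)
    print("delta",d.round(3),"turn",v.round(4),"deg",np.linalg.norm(v)*360,"|mm|",np.linalg.norm(d)*150)
def show():
    s=telemetry.read_state(); R=np.array(s["tcp_rot"]); print("t",s["time_s"],"q",s["joint_positions"],"\ngrasp",s["position"]-R[:,2]*bot.tcp_to_grasp,"z",R[:,2],"y",R[:,1],"F",s["force"],"op",s["opening"],s["grasp_force"])
CUP=np.array([.583,.207,.130])-.015*BY
E
python3 - <<'E'
from h import *
R=grip(30); go(CUP-.11*R[:,2],R)
E
```

```text
delta [-3.2   -1.875  0.087] turn [-0.0585  0.0693  0.2172] deg 84.75424118948673 |mm| 556.5359983829793
```

>>> carry_out:
  deltas:
    - [[-0.1,-0.06,-0.02,-0.003,0.004,0.013,-1],[-0.2,-0.12,-0.04,-0.007,0.008,0.026,-1],[-0.3,-0.18,-0.06,-0.01,0.012,0.039,-1],[-0.4,-0.24,-0.08,-0.014,0.016,0.052,-1],[-0.5,-0.3,-0.1,-0.017,0.02,0.065,-1],[-0.6,-0.36,-0.1,-0.021,0.025,0.078,-1],[-0.7,-0.42,-0.1,-0.024,0.029,0.091,-1],[-0.8,-0.48,-0.1,-0.028,0.033,0.104,-1],[-0.9,-0.54,-0.1,-0.031,0.037,0.117,-1],[-1,-0.6,-0.1,-0.035,0.042,0.13,-1]]

```text
time_s: 0.93
position: [0.3327, 0.4446, 0.2374]
tcp_rot: [[-0.361, 0.932, -0.031], [0.878, 0.35, 0.328], [0.316, 0.091, -0.944]]
force: [-0.2, -0.2, -0.6]
opening: 0.999
grasp_force: 0.0
```

Run:
```python
from h import *
show();R=grip(30); go(CUP-.11*R[:,2],R)
```

```text
t 0.9333 q [ 31.9819  19.7045 101.7804  21.9942  51.7725  -2.1582] 
grasp [0.3333 0.4384 0.2551] z [-0.0309  0.3275 -0.9443] y [0.9322 0.3503 0.091 ] F [-0.2415 -0.2316 -0.6114] op 0.9985963435181119 0.0
delta [-2.371  0.771 -0.519] turn [-0.0235  0.027   0.0865] deg 33.71780308641775 |mm| 381.95974578401956
```

>>> carry_out:
  deltas:
    - [[-0.1,0.03,-0.02,-0.002,0.003,0.009,-1],[-0.2,0.06,-0.04,-0.005,0.005,0.017,-1],[-0.3,0.1,-0.06,-0.007,0.008,0.026,-1],[-0.4,0.13,-0.09,-0.009,0.011,0.035,-1],[-0.5,0.16,-0.11,-0.012,0.013,0.043,-1],[-0.6,0.2,-0.13,-0.014,0.016,0.052,-1],[-0.7,0.23,-0.15,-0.016,0.019,0.06,-1],[-0.8,0.26,-0.18,-0.019,0.022,0.07,-1],[-0.9,0.3,-0.2,-0.021,0.024,0.078,-1],[-1,0.33,-0.22,-0.0235,0.027,0.0865,-1]]

```text
time_s: 1.77
position: [0.4347, 0.3199, 0.2259]
tcp_rot: [[0.168, 0.981, 0.098], [0.85, -0.194, 0.49], [0.499, 0.001, -0.866]]
force: [0.2, 0.6, -0.2]
opening: 0.997
grasp_force: 0.0
```

Run:
```python
from h import *
show();R=grip(30); go(CUP-.11*R[:,2],R)
```

```text
t 1.7667 q [  8.1681  19.5063 110.1729  40.0376  47.0671  -7.7133] 
grasp [0.4329 0.3107 0.2421] z [ 0.0977  0.4898 -0.8663] y [ 0.981  -0.194   0.0009] F [ 0.2487  0.5599 -0.2298] op 0.9967588480088169 0.0
delta [-0.88   1.115 -0.377] turn [0.     0.0001 0.0003] deg 0.10323765787151445 |mm| 220.46145813979683
```

>>> carry_out:
  deltas:
    - [[-0.1,0.11,-0.05,0,0,0,-1],[-0.2,0.22,-0.1,0,0,0,-1],[-0.3,0.33,-0.15,0,0,0,-1],[-0.4,0.45,-0.2,0,0,0,-1],[-0.5,0.57,-0.25,0,0,0,-1],[-0.6,0.69,-0.3,0,0,0,-1],[-0.7,0.81,-0.34,0,0,0,-1],[-0.8,0.92,-0.36,0,0,0,-1],[-0.88,1,-0.377,0,0,0,-1],[-0.88,1,-0.377,0,0,0,-1]]

```text
time_s: 2.6
position: [0.5565, 0.1491, 0.2084]
tcp_rot: [[0.168, 0.981, 0.099], [0.851, -0.195, 0.488], [0.498, 0.003, -0.867]]
force: [1.6, 0.5, 0.4]
opening: 1.0
grasp_force: 0.0
```

Run:
```python
from h import *
show();R=grip(30); go(CUP-.11*R[:,2],R);go(CUP,R)
```

```text
t 2.6 q [-12.1781  27.0322  99.4564  35.3995  59.2715 -21.0435] 
grasp [0.5546 0.1399 0.2246] z [ 0.0993  0.488  -0.8672] y [ 0.9808 -0.1948  0.0027] F [1.579  0.5296 0.35  ] op 0.9997948647217879 0.0
delta [0.01  0.098 0.001] turn [0.0003 0.0004 0.0003] deg 0.20656428544668048 |mm| 14.759475631625394
delta [0.012 0.096 0.734] turn [0.0003 0.0004 0.0003] deg 0.20656428544668048 |mm| 111.08485470124214
```

>>> carry_out:
  deltas:
    - [[0,0.05,0.08,0,0,0,-1],[0.01,0.097,0.17,0,0,0,-1],[0.01,0.097,0.26,0,0,0,-1],[0.01,0.097,0.35,0,0,0,-1],[0.01,0.097,0.44,0,0,0,-1],[0.01,0.097,0.53,0,0,0,-1],[0.01,0.097,0.6,0,0,0,-1],[0.01,0.097,0.67,0,0,0,-1],[0.01,0.097,0.71,0,0,0,-1],[0.01,0.097,0.734,0,0,0,-1]]

```text
time_s: 3.43
position: [0.5788, 0.2049, 0.1138]
tcp_rot: [[0.165, 0.982, 0.095], [0.851, -0.191, 0.49], [0.499, 0.0, -0.867]]
force: [-0.4, 0.4, 0.5]
opening: 0.994
grasp_force: 0.0
```

Run:
```python
from h import *
from rig import capture
import cv2
show();go(CUP,grip(30))
a=capture("scene")[185:385,240:440,::-1]; b=capture("top")[165:300,175:435,::-1]
A=cv2.resize(a,None,fx=2,fy=2,interpolation=2);B=cv2.resize(b,(400,208),interpolation=2)
cv2.imwrite("pics/g1.png",np.hstack([A,cv2.copyMakeBorder(B,0,192,0,0,0)]))
```

```text
t 3.4333 q [ -5.8456  37.2697  99.5109  41.5448  48.5245 -24.4658] 
grasp [0.577  0.1957 0.13  ] z [ 0.0953  0.4897 -0.8666] y [ 0.9816 -0.1908  0.0001] F [-0.4174  0.4475  0.4967] op 0.994143706278655 0.0
delta [-0.016  0.025 -0.009] turn [-0.0004  0.0002  0.0007] deg 0.27947003455067465 |mm| 4.66542304875926
```

View pics/g1.png

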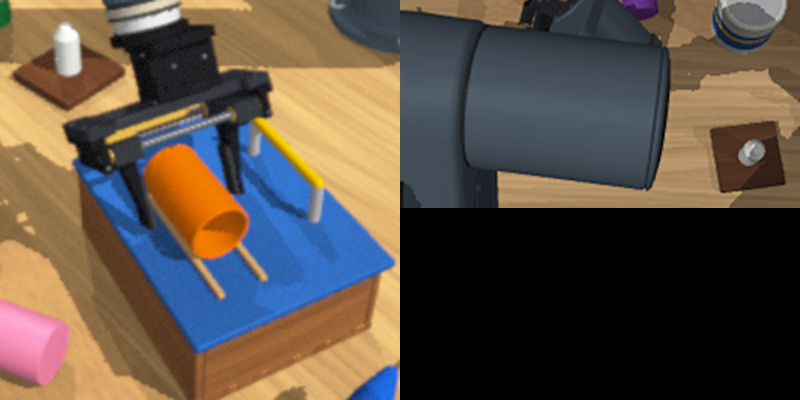

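The fingers straddle the cup near its closed end (crop ≈ (185,185)), clear of the handle and battens. I'll close the gripper.

>>> carry_out:
  deltas:
    - [[-0.01,0.02,0,0,0,0,-1],[-0.01,0.02,0,0,0,0,-0.5],[-0.01,0.02,0,0,0,0,0],[-0.01,0.02,0,0,0,0,1],[-0.01,0.02,0,0,0,0,1],[-0.01,0.02,0,0,0,0,1],[-0.01,0.02,0,0,0,0,1],[-0.01,0.02,0,0,0,0,1],[-0.01,0.02,0,0,0,0,1],[-0.01,0.02,0,0,0,0,1]]

```text
time_s: 4.37
position: [0.5818, 0.2024, 0.1141]
tcp_rot: [[0.165, 0.982, 0.097], [0.851, -0.191, 0.49], [0.499, 0.001, -0.867]]
force: [-1.0, -0.6, 2.2]
opening: 0.671
grasp_force: 30.0
```

Run:
```python
from h import *
show()
s=telemetry.read_state(); R=np.array(s["tcp_rot"]); print("lift 100 up in tool",R.T@[0,0,.1]/.15)
```

```text
t 4.3667 q [ -6.0763  37.3632  99.1481  41.3717  48.7599 -24.4271] 
grasp [0.58   0.1932 0.1303] z [ 0.0966  0.4895 -0.8666] y [ 0.9815 -0.1913  0.0014] F [-1.0204 -0.5742  2.1923] op 0.6708297119076826 29.99144144939182
lift 100 up in tool [ 0.3326  0.0009 -0.5777]
```

>>> carry_out:
  deltas:
    - [[0.02,0,-0.04,0,0,0,1],[0.06,0,-0.1,0,0,0,1],[0.1,0,-0.17,0,0,0,1],[0.14,0,-0.25,0,0,0,1],[0.19,0,-0.33,0,0,0,1],[0.24,0,-0.42,0,0,0,1],[0.29,0,-0.5,0,0,0,1],[0.33,0,-0.58,0,0,0,1],[0.36,0,-0.63,0,0,0,1],[0.37,0,-0.64,0,0,0,1]]

```text
time_s: 5.2
position: [0.5828, 0.2026, 0.2278]
tcp_rot: [[0.163, 0.981, 0.101], [0.851, -0.191, 0.489], [0.499, 0.006, -0.866]]
force: [0.5, 0.2, -1.8]
opening: 0.668
grasp_force: 30.0
```

```bash
cat >> h.py <<'E'
def rend(yaw=31,lean=30): return (Ro.from_rotvec(np.radians(yaw)*Z)*Ro.from_rotvec(-np.pi/2*BX)).as_matrix()@grip(lean)
PEG=np.array([.4713,-.183])
E
python3 - <<'E'
from h import *
show()
R=rend(); print(R[:,2]); go([*PEG,.24],R)
R=rend(0); go([.53,.03,.25],R)
E
```

```text
t 5.2 q [ -6.0441  27.4326  94.4254  34.9905  60.0893 -13.4834] 
grasp [0.5809 0.1934 0.244 ] z [ 0.1008  0.4892 -0.8663] y [ 0.9815 -0.1915  0.0061] F [ 0.5453  0.171  -1.7978] op 0.6684296151354271 29.990388568297167
[ 0.2924 -0.8152 -0.5   ]
delta [-2.379 -0.182 -1.395] turn [-0.0235 -0.2431 -0.0917] deg 93.91069637111028 |mm| 414.63716726013683
delta [-1.087 -0.125 -0.727] turn [ 0.0012 -0.2499  0.0004] deg 89.96268564198081 |mm| 197.03275255996869
```

>>> carry_out:
  deltas:
    - [[-0.06,0,-0.06,0,-0.015,0,1],[-0.16,-0.01,-0.12,0,-0.032,0,1],[-0.26,-0.02,-0.18,0,-0.05,0,1],[-0.36,-0.04,-0.25,0,-0.068,0,1],[-0.46,-0.05,-0.32,0,-0.086,0,1],[-0.56,-0.06,-0.38,0,-0.104,0,1],[-0.66,-0.08,-0.45,0,-0.122,0,1],[-0.76,-0.09,-0.52,0,-0.14,0,1],[-0.86,-0.1,-0.58,0,-0.157,0,1],[-0.94,-0.11,-0.64,0,-0.17,0,1]]

```text
time_s: 6.03
position: [0.5326, 0.039, 0.2376]
tcp_rot: [[0.163, 0.982, -0.099], [0.837, -0.191, -0.513], [-0.523, 0.001, -0.853]]
force: [-1.3, -0.3, -2.0]
opening: 0.666
grasp_force: 30.0
```

Run:
```python
from h import *
show()
R=rend(); go([*PEG,.24],R)
```

```text
t 6.0333 q [  8.4423  29.9919  88.1701 -30.6147  75.5249  30.9101] 
grasp [0.5345 0.0486 0.2535] z [-0.0987 -0.5131 -0.8526] y [ 0.9816 -0.1908  0.0013] F [-1.255  -0.3287 -2.0176] op 0.6659896621304888 29.989453242343664
delta [-1.36  -0.064  0.888] turn [-0.0616 -0.0772 -0.0603] deg 41.66236799677832 |mm| 243.82797751956699
```

>>> carry_out:
  deltas:
    - [[-0.09,0,0.06,-0.006,-0.008,-0.006,1],[-0.18,-0.01,0.12,-0.012,-0.015,-0.012,1],[-0.27,-0.01,0.18,-0.018,-0.023,-0.018,1],[-0.36,-0.02,0.24,-0.025,-0.031,-0.024,1],[-0.45,-0.02,0.3,-0.031,-0.039,-0.03,1],[-0.54,-0.02,0.36,-0.037,-0.046,-0.036,1],[-0.63,-0.03,0.42,-0.043,-0.054,-0.042,1],[-0.72,-0.03,0.48,-0.049,-0.062,-0.048,1],[-0.81,-0.04,0.54,-0.055,-0.07,-0.054,1],[-0.9,-0.04,0.59,-0.0616,-0.0772,-0.0603,1]]

```text
time_s: 6.87
position: [0.4967, -0.1092, 0.238]
tcp_rot: [[-0.176, 0.947, 0.269], [0.485, 0.321, -0.813], [-0.856, -0.013, -0.516]]
force: [16.4, -3.6, 9.2]
opening: 0.666
grasp_force: 30.1
```

Run:
```python
from h import *
show()
R=rend(); go([*PEG,.24],R)
```

```text
t 6.8667 q [  3.8532  30.0888 115.3665 -82.0082  56.8851  48.2006] 
grasp [ 0.4917 -0.094   0.2477] z [ 0.2691 -0.8132 -0.516 ] y [ 0.9469  0.3213 -0.0125] F [16.4162 -3.6308  9.1731] op 0.6662760311699116 30.055025735955276
delta [-0.223 -0.316  0.472] turn [-0.0034 -0.003   0.0003] deg 1.6253395562358077 |mm| 91.51654795256188
```

```bash
cat > kin.py <<'E'
from h import *
from scipy.optimize import least_squares
D=[([58.6988,30.2743,82.1498,-.0026,67.6895,-10.2302],[.2244,.5826,.2217]),
([31.9819,19.7045,101.7804,21.9942,51.7725,-2.1582],[.3327,.4446,.2374]),
([8.1681,19.5063,110.1729,40.0376,47.0671,-7.7133],[.4347,.3199,.2259]),
([-12.1781,27.0322,99.4564,35.3995,59.2715,-21.0435],[.5565,.1491,.2084]),
([-5.8456,37.2697,99.5109,41.5448,48.5245,-24.4658],[.5788,.2049,.1138]),
([-6.0441,27.4326,94.4254,34.9905,60.0893,-13.4834],[.5828,.2026,.2278]),
([8.4423,29.9919,88.1701,-30.6147,75.5249,30.9101],[.5326,.0390,.2376]),
([3.8532,30.0888,115.3665,-82.0082,56.8851,48.2006],[.4967,-.1092,.2380])]
def fk(q,p):
    h,r0,L1,L2,e,T,off=p; q=np.radians(q); E=lambda a,t:Ro.from_euler(a,t).as_matrix()
    A=E('z',q[0]); B=A@E('y',q[1]); Cc=B@E('y',q[2]); Dd=Cc@E('z',q[3])@E('y',q[4]); F=Dd@E('z',q[5])
    return A@[r0,off,h]+B@[0,0,L1]+Cc@[e,0,L2]+Dd@[0,0,T], F
f=lambda p:np.concatenate([fk(q,p)[0]-x for q,x in D])
r=least_squares(f,[.4,0,.4,.4,0,.25,0]); P=r.x
if __name__=="__main__":
    print(P,np.abs(r.fun).max())
    F=fk(D[-1][0],P)[1]; print(F)
    Rm=np.array([[-.176,.947,.269],[.485,.321,-.813],[-.856,-.013,-.516]]); K=F.T@Rm; print(K)
    K=np.round(K)
    lo=[-176.69,-43.24,12.49,-82,0,-163.58];hi=[176.69,126.21,139.97,262,151.66,163.58]
    for yaw in(-30,-15,0,15,31,45,60,80):
        R=rend(yaw)
        for z in(.17,.08):
            g=np.array([*PEG,z])+R[:,2]*.019
            def c(q):
                x,F=fk(q,P); return np.r_[(x-g)*10,Ro.from_matrix((F@K).T@R).as_rotvec()]
            best=[]
            for q0 in([0,30,110,-60,60,40],[0,10,130,-80,60,40],[0,30,110,200,60,40-180]):
                s=least_squares(c,q0,bounds=(lo,hi)); best.append((s.cost,s.x))
            for b in sorted(best,key=lambda b:b[0])[:2]: print(yaw,z,"%.1e"%b[0],b[1].round(1))
E
python3 kin.py
```

```text
[ 0.2741 -0.0001  0.588   0.3917  0.114   0.3055  0.111 ] 5.138112089292379e-05
[[-0.9469 -0.176   0.2691]
 [-0.3213  0.4853 -0.8132]
 [ 0.0125 -0.8565 -0.516 ]]
[[ 0.0001 -1.      0.0001]
 [ 0.9995  0.0003  0.0001]
 [-0.      0.0005  0.9998]]
-30 0.17 2.4e-31 [ -9.8  47.3  88.2 -47.6  87.7  53.3]
-30 0.17 5.1e-29 [ -9.8  47.3  88.2 -47.6  87.7  53.3]
-30 0.08 2.1e-30 [ -9.8  55.6  88.1 -48.2  82.3  59.4]
-30 0.08 8.8e-30 [ -9.8  55.6  88.1 -48.2  82.3  59.4]
-15 0.17 2.6e-30 [ -7.1  45.   96.3 -56.8  77.8  52.8]
-15 0.17 3.5e-30 [ -7.1  45.   96.3 -56.8  77.8  52.8]
-15 0.08 1.9e-29 [ -7.1  54.   96.1 -58.8  73.   60.6]
-15 0.08 1.1e-19 [ -7.1  54.   96.1 -58.8  73.   60.6]
0 0.17 3.8e-30 [ -5.6  42.8 105.1 -68.6  67.8  55.1]
0 0.17 2.6e-19 [ -5.6  42.8 105.1 -68.6  67.8  55.1]
0 0.08 6.9e-23 [ -5.6  52.9 104.9 -72.7  64.5  65.4]
0 0.08 1.1e-19 [ -5.6  52.9 104.9 -72.7  64.5  65.4]
15 0.17 4.7e-04 [ -5.9  40.9 113.  -82.   59.3  58.6]
15 0.17 4.7e-04 [ -5.9  40.9 113.  -82.   59.3  58.6]
15 0.08 5.1e-03 [ -5.8  51.7 109.9 -82.   59.3  65.3]
15 0.08 5.1e-03 [ -5.8  51.7 109.9 -82.   
[... 181 characters left out ...]
 5.0e-02 [ -7.4  48.6 111.1 -82.   53.3  53.6]
45 0.17 7.0e-02 [-13.3  31.3 117.1 -82.   38.6  31. ]
45 0.17 7.0e-02 [-13.3  31.3 117.1 -82.   38.6  31. ]
45 0.08 1.2e-01 [-11.   44.  113.2 -82.   43.3  39.2]
45 0.08 1.2e-01 [-11.   44.  113.2 -82.   43.3  39.2]
60 0.17 1.1e-01 [-25.4  24.6 121.6 -82.   14.7   6.6]
60 0.17 1.1e-01 [-25.4  24.6 121.6 -82.   14.7   6.6]
60 0.08 1.8e-01 [-22.   36.6 117.8 -82.   20.5  13.1]
60 0.08 1.8e-01 [-22.   36.6 117.8 -82.   20.5  13.1]
80 0.17 1.3e-01 [-33.2  23.  124.  -78.3   0.  -20.2]
80 0.17 1.3e-01 [ -33.2   23.   124.    65.1    0.  -163.6]
80 0.08 2.1e-01 [-33.2  34.1 121.2 -82.    0.  -17.3]
80 0.08 2.1e-01 [-33.2  34.1 121.2 -82.    0.  -17.3]
```

Run:
```python
from h import *
def at(n,uv,z):
    o,d=ray(n,uv); return o+d*(z-o[2])/d[2]
print("can",at("top",(404,163),.124),at("scene",(188,222),.124),"pot",at("top",(481,261),.06))
for y in(-20,-10):
    R=rend(y); 
    for z in(.08,):
        g=np.array([*PEG,z]); 
        for b in(.051,.15): print(y,b,*[(g-b*R[:,2]+s*.095*R[:,1]-.0375*np.sign(R[2,0])*-1*-1*R[:,0]*-1) for s in(1,-1)])
R=rend(-15); print(R); go([*PEG,.24],R)
```

```text
can [ 0.71   -0.1746  0.124 ] [ 0.7091 -0.1648  0.124 ] pot [ 0.4811 -0.3737  0.06  ]
-20 0.051 [ 0.5657 -0.2106  0.138 ] [ 0.4033 -0.112   0.138 ]
-20 0.15 [ 0.6102 -0.1373  0.1875] [ 0.4478 -0.0387  0.1875]
-10 0.051 [ 0.569  -0.1938  0.138 ] [ 0.392  -0.1249  0.138 ]
-10 0.15 [ 0.6002 -0.1139  0.1875] [ 0.4231 -0.045   0.1875]
[[ 0.2213  0.8967 -0.3833]
 [ 0.4484 -0.4426 -0.7766]
 [-0.866  -0.     -0.5   ]]
delta [-0.205 -0.394  0.445] turn [ 0.1067 -0.002   0.0652] deg 45.02452766003151 |mm| 94.39786813441228
```

>>> carry_out:
  deltas:
    - [[-0.01,-0.02,0.03,0.008,0,0.005,1],[-0.03,-0.06,0.07,0.018,0,0.011,1],[-0.05,-0.1,0.11,0.028,0,0.017,1],[-0.07,-0.14,0.16,0.04,-0.001,0.024,1],[-0.1,-0.19,0.21,0.053,-0.001,0.032,1],[-0.12,-0.23,0.26,0.066,-0.001,0.04,1],[-0.15,-0.28,0.32,0.078,-0.002,0.048,1],[-0.17,-0.33,0.37,0.09,-0.002,0.055,1],[-0.19,-0.37,0.42,0.1,-0.002,0.061,1],[-0.205,-0.394,0.445,0.1067,-0.002,0.0652,1]]

```text
time_s: 7.7
position: [0.4681, -0.1973, 0.2321]
tcp_rot: [[0.229, 0.895, -0.382], [0.448, -0.445, -0.775], [-0.864, 0.007, -0.504]]
force: [0.9, -0.1, -2.4]
opening: 0.672
grasp_force: 30.0
```

Run:
```python
from h import *
from rig import capture
import cv2
show()
R=rend(-15); go([*PEG,.24],R); go([*PEG,.18],R)
a=capture("scene")[100:260,200:360,::-1]; b=capture("top")[170:330,320:480,::-1]
cv2.imwrite("pics/g2.png",np.hstack([cv2.resize(i,(400,400),interpolation=2) for i in(a,b)]))
```

```text
t 7.7 q [ -7.0585  38.346   94.3341 -55.4299  82.3571  45.9612] 
grasp [ 0.4753 -0.1828  0.2415] z [-0.3816 -0.7751 -0.5036] y [ 0.8954 -0.4452  0.0067] F [ 0.8567 -0.082  -2.3878] op 0.6715463578037744 29.989345540066328
delta [ 0.002 -0.023  0.016] turn [ 0.0001 -0.0007 -0.0011] deg 0.4797130772400116 |mm| 4.257086411930271
delta [ 0.347 -0.026  0.218] turn [ 0.0001 -0.0007 -0.0011] deg 0.4797130772400116 |mm| 61.59250455868243
```

View pics/g2.png

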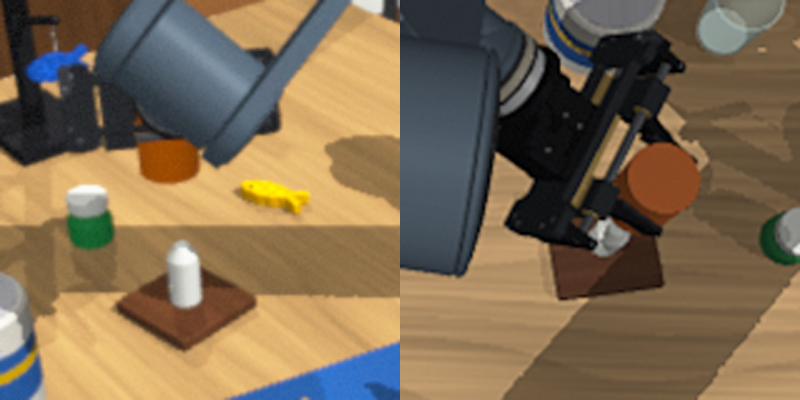

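Run:
```python
from h import *
def at(n,uv,z):
    o,d=ray(n,uv); return o+d*(z-o[2])/d[2]
s=telemetry.read_state(); R=np.array(s["tcp_rot"]); g=s["position"]-.019*R[:,2]
print("pred end top px",proj("top",[g+[0,0,.035]]),"obs",(320+264/2.5-.4,170+180/2.5-.4), at("top",(320+264/2.5-.4,170+180/2.5-.4),g[2]+.035))
th=np.linspace(0,2*np.pi,60); ring=np.c_[.03*np.cos(th),.03*np.sin(th),0*th]
q=proj("scene",g+[0,0,-.065]+ring); print("scene rim: L,R,lowest",q[:,0].min(),q[:,0].max(),q[:,1].max(),"obs",200+139/2.5,200+200/2.5,100+181/2.5)
q=proj("top",g+[0,0,.035]+ring);print("top disc",q.min(0),q.max(0),"obs",320+(628-400)/2.5,320+300/2.5,170+142/2.5,170+217/2.5)
```

```text
pred end top px [[424.7194 240.9517]] obs (425.20000000000005, 241.6) [ 0.4745 -0.1839  0.2768]
scene rim: L,R,lowest 255.5724497860659 279.8010598889727 172.41338768906922 obs 255.6 280.0 172.4
top disc [410.0369 226.77  ] [439.4315 255.3526] obs 411.2 440.0 226.8 256.8
```

Scene crop: the cup hangs mouth down above the peg, its rim at crop (168,170) and the peg at (185,265). Top crop: the cup end disc is at (664,180). Predicted and seen pixels agree to about 1 px. Next I'll lower it.

>>> carry_out:
  deltas:
    - [[0,-0.012,0.008,0,0,-0.0005,1],[0.03,-0.023,0.03,0,-0.0007,-0.001,1],[0.09,-0.024,0.065,0,-0.0007,-0.001,1],[0.16,-0.024,0.11,0,-0.0007,-0.001,1],[0.23,-0.025,0.15,0,-0.0007,-0.001,1],[0.3,-0.026,0.19,0,-0.0007,-0.001,1],[0.37,-0.026,0.23,0,-0.0007,-0.001,1],[0.44,-0.027,0.27,0,-0.0007,-0.001,1],[0.49,-0.028,0.302,0,-0.0007,-0.001,1],[0.52,-0.028,0.319,0,-0.0007,-0.001,1]]

```text
time_s: 8.63
position: [0.463, -0.1969, 0.1396]
tcp_rot: [[0.217, 0.899, -0.381], [0.448, -0.438, -0.779], [-0.867, -0.001, -0.498]]
force: [-0.4, 0.5, -1.3]
opening: 0.67
grasp_force: 30.0
```

Run:
```python
from h import *
from rig import capture
import cv2
show()
R=rend(-15); go([*PEG,.15],R); go([*PEG,.084],R)
s=telemetry.read_state(); Rm=np.array(s["tcp_rot"]); g=s["position"]-.019*Rm[:,2]; print(proj("scene",[g-[0,0,.065]]),proj("scene",[[*PEG,.085]]))
a=capture("scene")[150:250,220:320,::-1]
cv2.imwrite("pics/g3.png",cv2.resize(a,(500,500),interpolation=2))
```

```text
t 8.6333 q [ -6.9605  47.0242  96.6855 -57.4379  76.4847  54.7825] 
grasp [ 0.4702 -0.1823  0.1489] z [-0.3807 -0.7791 -0.4981] y [ 0.8988 -0.4383 -0.0015] F [-0.3673  0.4503 -1.3429] op 0.6703782728067047 29.99030483280981
delta [-0.006  0.008 -0.003] turn [0.0005 0.0003 0.0006] deg 0.31510690199620456 |mm| 1.630121230393478
delta [0.375 0.009 0.216] turn [0.0005 0.0003 0.0006] deg 0.31510690199620456 |mm| 64.98840877917814
[[272.5546 197.0594]] [[272.0045 196.7548]]
```

View pics/g3.png

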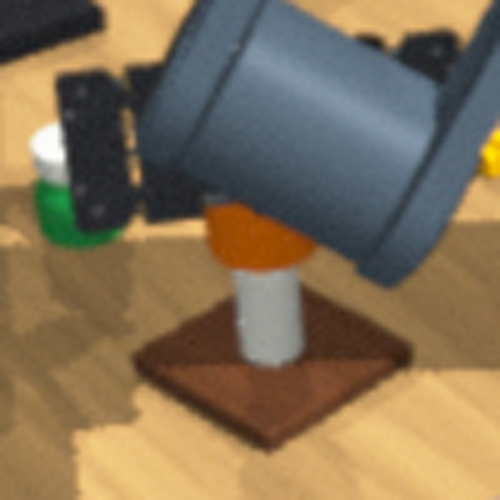

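Cup rim is centred at crop (262,255) on the peg axis, which leans from (260,235) to (270,355) in the image, so it is aligned within about 1–2 mm. I'll continue down.

>>> carry_out:
  deltas:
    - [[0.02,0.004,0.012,0,0,0,1],[0.06,0.008,0.035,0,0,0,1],[0.1,0.008,0.058,0,0,0,1],[0.145,0.008,0.084,0,0,0,1],[0.19,0.008,0.11,0,0,0,1],[0.235,0.008,0.135,0,0,0,1],[0.28,0.008,0.161,0,0,0,1],[0.32,0.008,0.185,0,0,0,1],[0.355,0.008,0.205,0,0,0,1],[0.375,0.008,0.216,0,0,0,1]]

```text
time_s: 9.52
position: [0.4644, -0.1975, 0.0754]
tcp_rot: [[0.218, 0.899, -0.38], [0.448, -0.438, -0.779], [-0.867, -0.0, -0.498]]
force: [0.9, 0.1, -0.2]
opening: 0.67
grasp_force: 30.0
```

Run:
```python
from h import *
show()
R=rend(-15); go([*PEG,.076],R)
```

```text
t 9.5167 q [ -7.0014  53.5399  96.2797 -58.8945  73.209   60.2057] 
grasp [ 0.4715 -0.1829  0.0848] z [-0.3801 -0.7792 -0.4984] y [ 0.8989 -0.4383 -0.0004] F [ 0.8501  0.0802 -0.2096] op 0.6703927786082821 29.990299460012242
delta [ 0.05  -0.001  0.03 ] turn [0.0006 0.0003 0.0004] deg 0.29856920695756783 |mm| 8.783789089539798
```

>>> carry_out:
  deltas:
    - [[0.004,0,0.002,0,0,0,1],[0.008,0,0.004,0,0,0,1],[0.012,0,0.007,0,0,0,1],[0.016,0,0.009,0,0,0,1],[0.02,0,0.011,0,0,0,1],[0.024,0,0.014,0,0,0,1],[0.028,0,0.016,0,0,0,1],[0.031,0,0.018,0,0,0,1],[0.033,0,0.019,0,0,0,1],[0.033,0,0.019,0,0,0,1]]

```text
time_s: 10.35
position: [0.4646, -0.1976, 0.0721]
tcp_rot: [[0.219, 0.899, -0.38], [0.446, -0.438, -0.781], [-0.868, 0.001, -0.496]]
force: [-0.1, 1.9, 5.0]
opening: 0.67
grasp_force: 30.0
```

Run:
```python
from h import *
show()
```

```text
t 10.35 q [ -6.9684  53.9473  96.2043 -59.0696  73.1388  60.6315] 
grasp [ 0.4717 -0.183   0.0814] z [-0.3798 -0.7806 -0.4964] y [ 0.8989 -0.4382  0.0014] F [-0.1421  1.938   4.9892] op 0.6703165793386967 29.9845752145999
```

>>> carry_out:
  deltas:
    - [[0.003,0,0.002,0,0,0,1],[0.006,0,0.003,0,0,0,1],[0.006,0,0.003,0,0,0,1],[0.006,0,0.003,0,0,0,0],[0.006,0,0.003,0,0,0,-1],[0.006,0,0.003,0,0,0,-1],[0.006,0,0.003,0,0,0,-1],[0.006,0,0.003,0,0,0,-1],[0.006,0,0.003,0,0,0,-1],[0.006,0,0.003,0,0,0,-1]]

```text
time_s: 11.18
position: [0.4645, -0.1975, 0.0695]
tcp_rot: [[0.219, 0.899, -0.38], [0.448, -0.438, -0.779], [-0.867, 0.0, -0.499]]
force: [0.1, 0.5, -0.3]
opening: 0.979
grasp_force: 0.0
```

>>> carry_out:
  deltas:
    - [[0,0,-0.05,0,0,0,-1],[0,0,-0.12,0,0,0,-1],[0,0,-0.2,0,0,0,-1],[0,0,-0.29,0,0,0,-1],[0,0,-0.38,0,0,0,-1],[0,0,-0.48,0,0,0,-1],[0,0,-0.58,0,0,0,-1],[0,0,-0.68,0,0,0,-1],[-0.03,0,-0.78,0,0,0,-1],[-0.1,0,-0.88,0,0,0,-1]]

```text
time_s: 12.02
position: [0.512, -0.0991, 0.1488]
tcp_rot: [[0.218, 0.9, -0.378], [0.449, -0.437, -0.779], [-0.867, -0.0, -0.499]]
force: [-0.7, -0.6, -0.2]
opening: 0.999
grasp_force: 0.0
```

Run:
```python
from h import *
from rig import capture
import cv2
show()
H=np.array([.4755,.2222,.145]); R=grip(0); go(H+[0,0,.09],R); go([.52,.05,.25],R)
a=capture("scene")[150:270,210:330,::-1]; b=capture("top")[200:320,350:470,::-1]
cv2.imwrite("pics/g4.png",np.hstack([cv2.resize(i,(400,400),interpolation=2) for i in(a,b)]))
```

```text
t 12.0167 q [  2.5467  48.7671  87.0762 -49.8012  85.953   52.0957] 
grasp [ 0.5191 -0.0845  0.1581] z [-0.3785 -0.7795 -0.4991] y [ 0.8996 -0.4366 -0.0003] F [-0.7352 -0.601  -0.1561] op 0.9990749217813785 0.0
delta [ 0.519 -1.154 -1.802] turn [-0.0213  0.1659 -0.0368] deg 61.64634948862201 |mm| 330.32270862857627
delta [-0.019 -0.386 -1.069] turn [-0.0213  0.1659 -0.0368] deg 61.64634948862201 |mm| 170.57578666114927
```

View pics/g4.png

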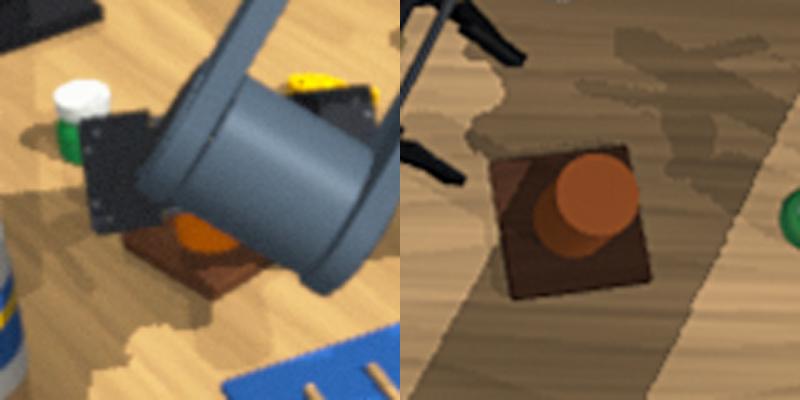

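The cup stands mouth down over the peg on the base (top crop (597,195)–(570,230)), with the gripper well clear. On to the handle.

>>> carry_out:
  deltas:
    - [[-0.02,-0.03,-0.1,-0.002,0.014,-0.003,-1],[-0.04,-0.06,-0.2,-0.004,0.03,-0.006,-1],[-0.06,-0.09,-0.3,-0.006,0.046,-0.01,-1],[-0.08,-0.12,-0.4,-0.008,0.063,-0.014,-1],[-0.1,-0.15,-0.5,-0.01,0.08,-0.018,-1],[-0.11,-0.18,-0.6,-0.012,0.097,-0.022,-1],[-0.12,-0.21,-0.7,-0.014,0.114,-0.026,-1],[-0.13,-0.24,-0.8,-0.017,0.131,-0.03,-1],[-0.14,-0.27,-0.9,-0.019,0.148,-0.034,-1],[-0.15,-0.3,-1,-0.0213,0.1659,-0.0368,-1]]

```text
time_s: 12.95
position: [0.5231, 0.0264, 0.2439]
tcp_rot: [[0.195, 0.981, 0.004], [0.981, -0.195, 0.004], [0.005, 0.003, -1.0]]
force: [-1.4, -0.1, 0.1]
opening: 1.004
grasp_force: 0.0
```

Run:
```python
from h import *
show()
H=np.array([.4755,.2222,.145]); R=grip(0); go(H+[0,0,.08],R); go(H,R)
```

```text
t 12.95 q [-9.4959 20.8025 95.2473  0.2857 63.7688  1.6472] 
grasp [0.5231 0.0264 0.2626] z [ 0.0039  0.0039 -1.    ] y [ 0.9807 -0.1954  0.003 ] F [-1.3709 -0.07    0.0999] op 1.0040883231795543 0.0
delta [ 1.217 -0.567  0.254] turn [ 0.0005 -0.0007  0.    ] deg 0.3141380288741039 |mm| 204.9599903109667
delta [ 1.214 -0.569  0.788] turn [ 0.0005 -0.0007  0.    ] deg 0.3141380288741039 |mm| 233.28590942693032
```

>>> carry_out:
  deltas:
    - [[0.1,-0.05,0,0,0,0,-1],[0.22,-0.11,0,0,0,0,-1],[0.34,-0.17,0.02,0,0,0,-1],[0.46,-0.23,0.05,0,0,0,-1],[0.58,-0.29,0.08,0,0,0,-1],[0.7,-0.35,0.11,0,0,0,-1],[0.82,-0.41,0.14,0,0,0,-1],[0.92,-0.48,0.17,0,0,0,-1],[1,-0.54,0.2,0,0,0,-1],[1,-0.568,0.22,0,0,0,-1]]

```text
time_s: 13.78
position: [0.4674, 0.191, 0.2089]
tcp_rot: [[0.195, 0.981, -0.002], [0.981, -0.195, -0.0], [-0.001, -0.001, -1.0]]
force: [0.1, -0.4, -0.0]
opening: 1.001
grasp_force: 0.0
```

Run:
```python
from h import *
show()
H=np.array([.4755,.2222,.145]); R=grip(0); go(H+[0,0,.05],R); go(H,R)
```

```text
t 13.7833 q [ 9.5245 22.1343 99.9089  0.0002 58.0472 20.7577] 
grasp [0.4674 0.191  0.2276] z [-0.0016 -0.0003 -1.    ] y [ 0.9808 -0.1948 -0.0015] F [ 0.1285 -0.4134 -0.0237] op 1.0008456554153646 0.0
delta [0.215 0.013 0.217] turn [-0.0002  0.0001  0.0001] deg 0.09760128421827552 |mm| 45.84220072382132
delta [0.215 0.013 0.55 ] turn [-0.0002  0.0001  0.0001] deg 0.09760128421827552 |mm| 88.6468785602948
```

>>> carry_out:
  deltas:
    - [[0.05,0.003,0.04,0,0,0,-1],[0.12,0.006,0.1,0,0,0,-1],[0.19,0.01,0.17,0,0,0,-1],[0.215,0.013,0.24,0,0,0,-1],[0.215,0.013,0.31,0,0,0,-1],[0.215,0.013,0.38,0,0,0,-1],[0.215,0.013,0.45,0,0,0,-1],[0.215,0.013,0.51,0,0,0,-1],[0.215,0.013,0.54,0,0,0,-1],[0.215,0.013,0.55,0,0,0,-1]]

```text
time_s: 14.62
position: [0.477, 0.22, 0.1257]
tcp_rot: [[0.198, 0.98, -0.002], [0.98, -0.198, -0.001], [-0.002, -0.002, -1.0]]
force: [-0.6, 0.0, -0.5]
opening: 1.001
grasp_force: 0.0
```

>>> carry_out:
  deltas:
    - [[0,0,0,0,0,0,-0.5],[0,0,0,0,0,0,0],[0,0,0,0,0,0,0.4],[0,0,0,0,0,0,0.6],[0,0,0,0,0,0,0.7],[0,0,0,0,0,0,0.7],[0,0,0,0,0,0,1],[0,0,0,0,0,0,1],[0,0,0,0,0,0,1],[0,0,0,0,0,0,1]]

```text
time_s: 15.45
position: [0.4774, 0.2202, 0.1271]
tcp_rot: [[0.197, 0.98, 0.0], [0.98, -0.197, -0.001], [-0.001, 0.001, -1.0]]
force: [0.0, -0.7, 0.3]
opening: 0.327
grasp_force: 0.0
```

Run:
```python
from h import *
show(); H=np.array([.4755,.2222,.145]); go(H,grip(0))
```

```text
t 15.45 q [ 12.6096  30.6686 101.4594  -0.0729  47.8589  24.03  ] 
grasp [0.4774 0.2203 0.1458] z [ 0.0004 -0.0009 -1.    ] y [ 0.9804 -0.1972  0.0006] F [ 0.0407 -0.7132  0.3051] op 0.3267956564953343 0.0
delta [ 0.01  -0.015  0.005] turn [ 0.0001  0.0001 -0.0003] deg 0.11572542370206108 |mm| 2.8460643565711172
```

Fingers are still closing, so I'll let them finish with a 2 mm centring shift.

>>> carry_out:
  deltas:
    - [[0,-0.01,0.003,0,0,0,1],[0,-0.01,0.005,0,0,0,1],[0,-0.01,0.005,0,0,0,1],[0,-0.01,0.005,0,0,0,1],[0,-0.01,0.005,0,0,0,1],[0,-0.01,0.005,0,0,0,1],[0,-0.01,0.005,0,0,0,1],[0,-0.01,0.005,0,0,0,1],[0,-0.01,0.005,0,0,0,1],[0,-0.01,0.005,0,0,0,1]]

```text
time_s: 16.28
position: [0.476, 0.2205, 0.1263]
tcp_rot: [[0.197, 0.98, 0.001], [0.98, -0.197, -0.001], [-0.001, 0.001, -1.0]]
force: [2.1, -1.1, -3.5]
opening: 0.126
grasp_force: 30.0
```

Run:
```python
from h import *
show()
s=telemetry.read_state(); R=np.array(s["tcp_rot"]); p0=np.array([-.172,.055])
for th in range(5,46,5):
    t=np.radians(th); p=np.array([p0[0]*np.cos(t)+p0[1]*np.sin(t),-p0[0]*np.sin(t)+p0[1]*np.cos(t)])-p0
    print(th,(R.T@(p[0]*BX+p[1]*Z)/.15).round(4))
```

```text
t 16.2833 q [ 12.67    30.6815 101.66    -0.0835  47.6392  24.1   ] 
grasp [0.476  0.2205 0.145 ] z [ 0.0006 -0.001  -1.    ] y [ 0.9804 -0.1972  0.0007] F [ 2.1252 -1.0994 -3.5231] op 0.12616363146769388 29.958905861712992
5 [-0.      0.0364 -0.0985]
10 [-0.      0.0812 -0.1935]
15 [ 0.      0.1342 -0.2842]
20 [ 0.      0.1948 -0.3699]
25 [ 0.0001  0.2627 -0.4501]
30 [ 0.0002  0.3373 -0.524 ]
35 [ 0.0003  0.4181 -0.5911]
40 [ 0.0004  0.5044 -0.6509]
45 [ 0.0005  0.5956 -0.703 ]
```

>>> carry_out:
  deltas:
    - [[0,0.007,-0.02,0,0,0,1],[0,0.014,-0.04,0,0,0,1],[0,0.025,-0.07,0,0,0,1],[0,0.036,-0.0985,0,0,0,1],[0,0.058,-0.147,0,0,0,1],[0,0.081,-0.1935,0,0,0,1],[0,0.107,-0.24,0,0,0,1],[0,0.134,-0.284,0,0,0,1],[0,0.164,-0.328,0,0,0,1],[0,0.195,-0.37,0,0,0,1]]

```text
time_s: 17.12
position: [0.5038, 0.2148, 0.1825]
tcp_rot: [[0.197, 0.98, -0.002], [0.98, -0.197, -0.001], [-0.001, -0.002, -1.0]]
force: [0.5, -0.5, -4.9]
opening: 0.125
grasp_force: 30.0
```

```bash
cat >> h.py <<'E'
def ang(off=0):
    s=telemetry.read_state(); R=np.array(s["tcp_rot"]); g=s["position"]-R[:,2]*bot.tcp_to_grasp
    hx=(np.array([.476,.2205])@BX[:2])+.172; u=g[:2]@BX[:2]-hx; v=g[2]-.09
    print("angle",np.degrees(np.arctan2(.055,-.172)-np.arctan2(v,u)),"radius",np.hypot(u,v),"want",np.hypot(.172,.055))
E
python3 - <<'E'
from h import *
show(); ang()
E
```

```text
t 17.1167 q [11.4069 27.3435 95.5623 -0.0277 57.2175 22.8037] 
grasp [0.5038 0.2148 0.2012] z [-0.002  -0.0008 -1.    ] y [ 0.9803 -0.1973 -0.0018] F [ 0.5306 -0.5361 -4.898 ] op 0.1253698681799293 30.000594556331635
angle 20.007871934450687 radius 0.1815943563040331 want 0.1805796223276591
```

>>> carry_out:
  deltas:
    - [[0,0.033,-0.041,0,0,0,1],[0,0.068,-0.08,0,0,0,1],[0,0.105,-0.118,0,0,0,1],[0,0.1425,-0.154,0,0,0,1],[0,0.182,-0.188,0,0,0,1],[0,0.223,-0.221,0,0,0,1],[0,0.266,-0.252,0,0,0,1],[0,0.31,-0.281,0,0,0,1],[0,0.355,-0.308,0,0,0,1],[0,0.4,-0.333,0,0,0,1]]

```text
time_s: 17.95
position: [0.5605, 0.2033, 0.234]
tcp_rot: [[0.197, 0.98, -0.006], [0.98, -0.197, -0.001], [-0.002, -0.006, -1.0]]
force: [-8.4, -0.1, 5.7]
opening: 0.127
grasp_force: 30.0
```

>>> carry_out:
  deltas:
    - [[0,0,0,0,0,0,1],[0,0,0,0,0,0,1],[0,0,0,0,0,0,1],[0,0,0,0,0,0,1],[0,0,0,0,0,0,1],[0,0,0,0,0,0,1],[0,0,0,0,0,0,1],[0,0,0,0,0,0,1],[0,0,0,0,0,0,1],[0,0,0,0,0,0,1]]

```text
time_s: 18.78
position: [0.5618, 0.203, 0.2345]
tcp_rot: [[0.197, 0.98, -0.002], [0.98, -0.197, -0.001], [-0.001, -0.002, -1.0]]
force: [-8.0, -1.5, 9.6]
opening: 0.124
grasp_force: 30.0
```

Run:
```python
from h import *
from rig import capture
import cv2
show(); ang()
im=capture("scene")[:,:,::-1].copy(); cv2.imwrite("pics/f0.png",im)
t=np.pi/4
def lp(u,v,w): return np.array([.644,.1889,.09])+BX*(u*np.cos(t)+w*np.sin(t))+BY*v+Z*(-u*np.sin(t)+w*np.cos(t))
q=proj("scene",[lp(-.208,-.136,.01),lp(-.208,.136,.01),lp(-.172,-.055,.055),lp(-.172,.055,.055)]); print(q)
cv2.imwrite("pics/f.png",cv2.resize(im[130:380,230:480],(600,600),interpolation=2))
```

```text
t 18.7833 q [ 9.1836 27.3699 85.322  -0.0475 67.4287 20.5424] 
grasp [0.5619 0.2031 0.2532] z [-0.002  -0.0011 -1.    ] y [ 0.9805 -0.1966 -0.0017] F [-7.9673 -1.4949  9.5522] op 0.12442444950486525 30.000856518745422
angle 44.935214770576074 radius 0.18375402387877793 want 0.1805796223276591
[[335.7543 187.7231]
 [418.2871 267.6476]
 [329.8576 213.208 ]
 [361.1879 246.781 ]]
```

View pics/f.png

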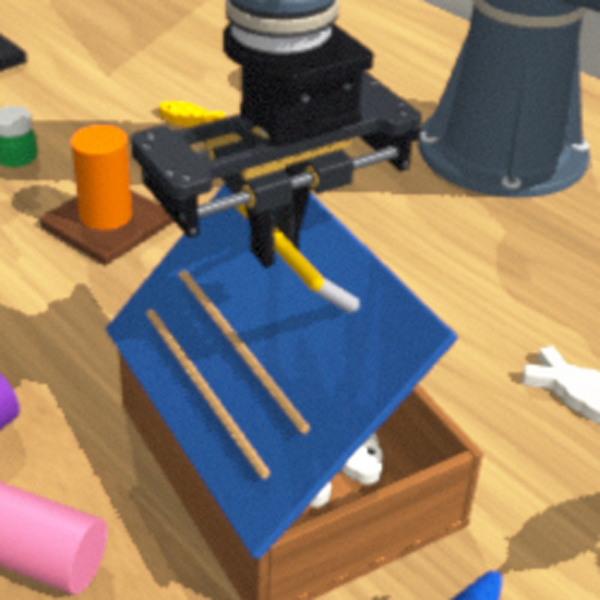

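Lid is up at about 45°: front +y corner at crop (457,337), handle pinched at (275,235), and the cup still on the peg at (103,175). I'll check the angle from the corner, comparing it with the closed picture.

Run:
```python
from h import *
import cv2
a=cv2.imread("pics/scene0.png")[291:341,412:462]; b=cv2.imread("pics/f0.png")[245:295,395:445]
cv2.imwrite("pics/f2.png",np.hstack([cv2.resize(i,(400,400),interpolation=2) for i in(a,b)]))
for hz,hx,hy in((.09,.644,.1889),(.0867,.644,.1889)):
  for th in(0,43,44,45,46,47):
    t=np.radians(th); u,v,w=-.2076,.136,.01
    print(th,proj("scene",[np.array([hx,hy,hz])+BX*(u*np.cos(t)+w*np.sin(t))+BY*v+Z*(-u*np.sin(t)+w*np.cos(t))]))
show();ang()
```

```text
0 [[437.9819 314.0504]]
43 [[420.39  269.095]]
44 [[419.2724 268.4524]]
45 [[418.1214 267.8353]]
46 [[416.9371 267.2443]]
47 [[415.7194 266.6799]]
0 [[437.7089 315.2597]]
43 [[420.1255 270.6134]]
44 [[419.0102 269.9779]]
45 [[417.8616 269.3679]]
46 [[416.6797 268.7839]]
47 [[415.4646 268.2264]]
t 18.8333 q [ 9.1849 27.3701 85.322  -0.0486 67.428  20.5423] 
grasp [0.5619 0.2031 0.2532] z [-0.0019 -0.0011 -1.    ] y [ 0.9805 -0.1966 -0.0017] F [-8.149  -1.3142  9.2075] op 0.1262373762737686 30.000939667224884
angle 44.93422595443809 radius 0.18375374808045697 want 0.1805796223276591
```

View pics/f2.png

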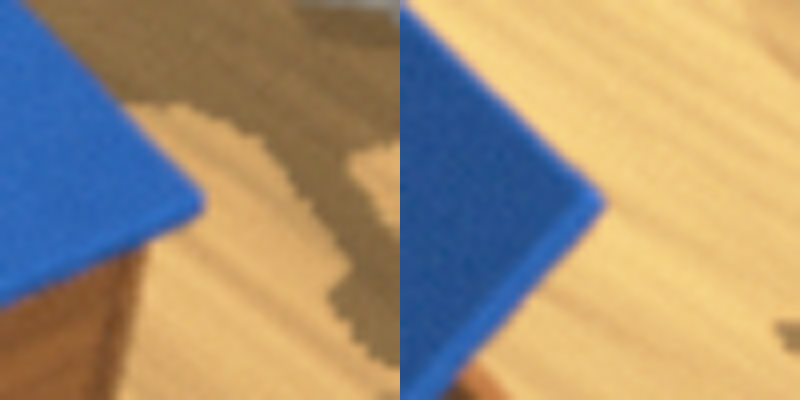

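>>> carry_out:
  deltas:
    - [[0,0.002,-0.001,0,0,0,1],[0,0.004,-0.002,0,0,0,1],[0,0.006,-0.003,0,0,0,1],[0,0.009,-0.004,0,0,0,1],[0,0.012,-0.006,0,0,0,1],[0,0.012,-0.006,0,0,0,1],[0,0.012,-0.006,0,0,0,1],[0,0.012,-0.006,0,0,0,1],[0,0.012,-0.006,0,0,0,1],[0,0.012,-0.006,0,0,0,1]]

```text
time_s: 19.67
position: [0.5634, 0.2027, 0.2354]
tcp_rot: [[0.197, 0.98, -0.003], [0.98, -0.197, -0.001], [-0.001, -0.002, -1.0]]
force: [-8.5, -0.4, 9.4]
opening: 0.125
grasp_force: 30.0
```

Run:
```python
from h import *
from rig import capture
import cv2
from scipy.optimize import least_squares
show();ang()
s=telemetry.read_state();print("du", (s["position"]-[.476,.2205,0])[:2]@BX[:2],"want .0893")
# sub-pixel line fits of blue edges: front top edge (upper right) in scene image, and same edge closed
def edge(im,p,q,n=25):
    p,q=np.array(p,float),np.array(q,float); d=(q-p)/np.linalg.norm(q-p); nn=np.array([-d[1],d[0]]); f=(im[:,:,0].astype(float)-im[:,:,2]); out=[]
    for k in np.linspace(.15,.85,n):
        o=np.arange(-6,6.01,.25); pts=(p+(q-p)*k)+o[:,None]*nn; v=cv2.remap(f.astype(np.float32),pts[:,0].astype(np.float32)[None],pts[:,1].astype(np.float32)[None],1)[0]
        g=np.abs(np.gradient(v)); g[g<.4*g.max()]=0; out.append(pts.T@g/g.sum())
    out=np.array(out); return cv2.fitLine(out.astype(np.float32),cv2.DIST_HUBER,0,.01,.01).ravel()
im=capture("scene")[:,:,::-1].copy(); cv2.imwrite("pics/f3.png",im); im0=cv2.imread("pics/scene0.png")
def pt(th,v,w=.01,u=-.2076):
    t=np.radians(th); return proj("scene",[np.array([.644,.1889,.0885])+BX*(u*np.cos(t)+w*np.sin(t))+BY*v+Z*(-u*np.sin(t)+w*np.cos(t))])[0]
def dist(I,th,v0,v1):
    a,b=pt(th,v0),pt(th,v1); L=edge(I,a,b); n=np.array([-L[1],L[0]]); return (np.array([a,b])-L[2:])@n
print("closed front edge residual px",dist(im0,0,.05,.13))
for th in(43,44,45,46,47): print(th,"raised residual px",dist(im,th,.06,.13), "f0", dist(cv2.imread("pics/f0.png"),th,.06,.13), pt(th,.136))
```

```text
t 19.6667 q [ 9.1245 27.4367 85.0483 -0.0346 67.6671 20.4801] 
grasp [0.5634 0.2028 0.2541] z [-0.0025 -0.001  -1.    ] y [ 0.9805 -0.1967 -0.0023] F [-8.5421 -0.3827  9.3561] op 0.12496943576820996 30.001001358032227
angle 45.49375641609934 radius 0.18377409003544434 want 0.1805796223276591
du 0.0891729203095629 want .0893
closed front edge residual px [-0.1504 -0.9504]
43 raised residual px [ 0.2896 -0.089 ] f0 [0.2823 0.0877] [420.2696 269.7862]
44 raised residual px [0.6143 0.2207] f0 [0.5781 0.398 ] [419.1531 269.1469]
45 raised residual px [0.9088 0.6055] f0 [0.9248 0.7957] [418.0031 268.533 ]
46 raised residual px [1.1855 1.0981] f0 [1.3423 1.1699] [416.8199 267.9452]
47 raised residual px [1.6273 1.5297] f0 [1.806  1.5651] [415.6034 267.3839]
```

Run:
```python
from rig import job
print(job.hand_in())
```

```text
the job is handed in; nothing more can be done
None
```

The cup is mouth down over the peg with its rim on the stand's base. The gripper is holding the lid at 45 to 45.5° by arm position, which the camera confirms only to about 1–2°. The job is handed in at about 19.7 s; one joint read 0.008° past its −82° limit on the way to the peg before I backed it off.

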